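# File once round the rim of a disc

## Task

Pick up the flat file from its tray and file the rim of the metal disc: lay the blade on top of the disc and push it in the direction of the white arrow, pressing with about 10 N and never more than 25 N, so that the file carries the stiff disc round; work on forward strokes only and lift the file off the disc for each return. Stop when the red mark on the disc has gone round and arrives at the yellow pointer, then put the file back in its tray, lying flat, and let go. Turn the disc only with the file, never backwards, and leave the other things alone.

Things in the scene. Friction and masses are not known exactly. Their poses are not given: they have to be found in the camera images.
- file: Flat file with a handle on top, 0.25 kg, works either way round. Dark steel blade 140 x 26 x 6 mm, flat below. Origin: centre of the blade's underside; x along the blade, z up to the handle. Lies in the tray at the start.
- file_handle (a point): Middle of the file's wooden handle, 34 mm above the blade's underside, over the blade's middle; axes as the file's. Handle 56 long (x), 22 wide (y), from 11 to 57 mm above the underside; grasp it across the 22 mm. Below it an aluminium strip, 84 x 22, on the blade.
- tray: Shallow open grey tray for the file, fixed, 190 x 66 x 12 mm outside, walls and floor 4 thick. Origin: centre of its underside; x along its length, z up. The file lying in it has its underside 4 mm above this origin.
- stand: Grey filing stand, fixed: base 130 x 100 x 10 mm, upright 50 wide, 88 high at y 30 to 42 behind the disc. Origin: underside, below the disc's middle. x: forward stroke (white arrow), y: along the arbor, away from the disc's open face, z up. Carries a metal disc, 60 mm diameter, y -10 to 10. Pointer post 75 high at x -57 to -51.
- arbor (a point): Nominal axis of the disc, 75 mm above the bench, mid width; axes as the stand's. The arbor is clamped in a vertical slot: the real axis, and so the top of the rim (nominally 105 mm above the bench), is up to 5 mm higher or lower than this and stays so. Find it by touch.
- pointer (a point): Tip of the yellow pointer beside the rim, at the arbor's nominal height, on the side where strokes begin (stand's -x side). The mark on the disc is a red stripe from hub to rim on the open face and across the rim.
- disc (a joint): Turn of the disc, rad: 0 = mark at pointer, start 0.2 to 1.2. Grows as the forward stroke carries the disc's top along; mark goes up, over, down the far side, under, back to the pointer at 6.283: 153 to 183 mm of rim, more than one stroke. Stays where left. Stiff: 2.3 N at the rim; turns without slip when pressed with over 6 N, else the file skates. Hard contact: about 0.3 mm from touch to 15 N.
- caliper: Steel caliper, 200 x 54 x 8, lying on the bench to the left; leave it. Origin about its middle.
- pulley: Small pink guide pulley, 30 x 30 x 10, beside the winding machine; leave it. Origin: centre of its underside.
- bobbin: Empty black bobbin, 44 x 44 x 24, on the right of the bench; leave it. Origin: centre of its underside.

How it is judged (in metres and radians):
On the way, in this order (a step that is already met when the one before it is completed fails the run):
1. the file, lying on the rim, has begun to carry the disc round (value of joint disc above 1.5 rad and contact force between file and stand above 2 N), for 0.05 s.
2. the file is lifted off the disc between strokes, the mark still on its way round (contact force between file and stand below 0.1 N and value of joint disc below 5.88319 rad), for 0.2 s.
3. the file, on the rim again, brings the mark to the pointer (value of joint disc above 5.98319 rad and contact force between file and stand above 1 N), for 0.02 s.
At the end, for the whole second after the job is handed in: The disc's red mark is at the pointer after going round (disc joint within 0.3 rad of 6.283), and the file lies flat inside its tray (blade on the tray floor, within 0.06 rad of level), released and at rest (value of joint disc between 5.98319 and 6.58319 rad and x of file in the frame of tray between -0.03 and 0.03 m and y of file in the frame of tray between -0.02 and 0.02 m and z of file in the frame of tray below 0.0075 m and angle between file's own z axis and vertical below 0.06 rad and linear speed of file below 0.02 m/s); the robot touches nothing.
It fails at once if the file presses on the stand or its disc with more than 25 N (contact force between file and stand above 25 N).
It fails at once if the disc is turned backwards (a return stroke dragged on it) (velocity of joint disc below -0.5 rad/s).
It fails at once if the robot itself touches the stand or its disc (contact force between any of the arm, the fingers and stand above 1 N).
It fails at once if a bystander (caliper, pulley, bobbin) is pushed more than 20 mm away (distance of any of caliper, pulley, bobbin from where it was at the start of the episode above 0.02 m).
It also fails if it takes over 72 s, if anything falls off the work surface, if the arm or the gripper's body presses on something with over 40 N, if the wrist force passes 120 N, or if a joint passes its speed limit or range.

## Robot

A 7-joint arm with a two-finger parallel gripper is mounted at the origin on a cart in front of the work surface, level with it; the furniture and walls round the work are solid. World frame = base frame: x ahead of the robot, y to its left, z up, the work surface at z = 0. Lengths are in mm, angles in rad, forces in N, time in s.
With the tool pointing down it reaches from about 400 to 875 mm from the base axis. Payload 4.4 kg.
Tool frame: the origin (TCP) lies midway between the tips of the shut fingers; the grasp point (between the pads) lies 19 mm behind it; z points along the fingers, y is the direction in which the jaws open and shut (so a half turn about z gives the same grasp; the last joint's range is limited). The gripper opens to 85 mm and grips with 20 to 120 N. Pads are 22 mm wide; open, the fingers measure 114 mm over their backs; the gripper's body (76 mm by 85 mm) begins 54 mm behind the grasp point. The pads swing forward as they close: fully open they stand 13 mm farther back than shut.
Start: joints at [-1.249, 0.628, 0.038, 1.517, -0.027, 0.996, -0.02], TCP at [245.777, 601.757, 231.313] pointing down, gripper open.
Joint ranges: [-3.06, 3.06], [-0.37, 2.12], [-1.25, 1.32], [0.18, 2.47], [-1.1, 4.24], [0.23, 1.98], [-2.94, 2.94]. Speed limits (rad/s): [2.57, 2.57, 3.14, 3.14, 3.14, 3.14, 3.14].

## Interface

Orientations are given as [roll, pitch, yaw] about the fixed x, y, z axes, in that order (R = Rz(yaw) Ry(pitch) Rx(roll)).
In Python, from cell import * gives the robot as it stands. The module is installed in compiled form; this text tells all that it offers.
- The arm moves only by the tool move_arm, never from a script. Its argument "series" is a list of rows, each a list of 2 entries, a list of its own where there are three numbers: the shift along the tool's x, y, z in m, then the turn about the tool's z in rad. In form: [[[x, y, z], yaw], ...]. A call has 1 to 5 rows; each row is the pose to reach, as a shift and turn from the pose measured when the call began, along the tool's axes at that moment; what a row does not reach only later rows make up. A row lasts 1/8 s, in which the tool goes at most 62.5 mm and 10.7 degrees, less where a joint would pass 70% of its speed; a pose out of reach is approached as far as the arm can. A call with a gripper value outside its range is refused whole. "claw" is the opening, from 0 (shut) to 1 (fully open), set as the call begins (left out, the last holds). The fingers move at their own pace and stop on an object; the grip force is fixed at half the most. Time passes only in rows, so rows that repeat a pose let the fingers close. It gives the time, the measured TCP pose, the force and the opening at its end, in the units of the state.
- read_state(): the state, without advancing time (a new reading comes with each control period).
- get_image(name): name is "side" or "top" or "wrist"; returns the picture (480x640x3 uint8, blue, green, red); there is no depth.
- camera_model(name): a dict with "fov_y" (degrees; the focal length in pixels is half the picture's height over the tangent of half this angle, whatever the lens; pixels are square), "cx", "cy" (the principal point, pixels), "pose" (4x4, takes a point from camera to world coordinates); the wrist camera has in their place "tool_from_camera" (4x4, takes a point from camera to tool coordinates, whose origin is the TCP and whose axes are the flange's). Camera axes: x right, y down, z forward; pixel columns grow to the right and rows downward; lengths in mm; the calibration is good to about 2 mm. A picture is of the moment at which its call begins: read the wrist's pose just before it. camera_model takes no time and is no camera call.
- finish_job(): hands the job in, once; it reports no verdict.
The state is a dict: "clock": time; "qpos": joint angles; "qd": joint speeds; "tau": joint torques, N m; "eef_pos": TCP position; "tool_rot": TCP orientation; "force": force on the tool from outside, world axes, zero at the start; "torque": the same for the moment, N m; "width": finger opening in mm.
Only numpy, scipy, OpenCV 4.12 (cv2) and the standard library are available. Lean on these libraries where they do the work, as an engineer would, in place of code of your own. Each camera call takes 0.05 s, during which the arm holds its last target. There are 200 camera calls.

## Working session

There is one attempt and no reset: what is moved stays moved. The work goes in short steps, Python scripts to look and compute and a tool call to move; the robot and the scene stay as the last step left them, time stands still between calls to the robot, and variables do not carry over. Pictures are saved under pics/ and viewed, about 8 in all and at most 12, crops included, and the job is handed in when it is done.

Besides the shell and the picture viewer there is one more tool, called after "Request:" as name(argument=value, ...) on one line, values as JSON. move_arm: Moves the arm, as the interface text tells. Its arguments: {"type":"object","properties":{"series":{"type":"array"},"claw":{"type":"number"}},"required":["series"]}

```bash
mkdir -p pics
cat > h.py <<'E'
from cell import *
import numpy as np, cv2
from scipy.spatial.transform import Rotation as R
def cam(n):
    m=camera_model(n); T=m.get("pose")
    if T is None:
        s=read_state(); W=np.eye(4); W[:3,:3]=R.from_euler('xyz',s['tool_rot']).as_matrix(); W[:3,3]=s['eef_pos']
        T=W@np.array(m["tool_from_camera"])
    return np.array(T),240/np.tan(np.radians(m['fov_y'])/2),m['cx'],m['cy']
def ray(c,u,v,z):
    T,f,cx,cy=c; d=T[:3,:3]@np.array([(u-cx)/f,(v-cy)/f,1]); o=T[:3,3]
    return o+d*(z-o[2])/d[2]
def proj(c,p):
    T,f,cx,cy=c; q=T[:3,:3].T@(np.array(p)-T[:3,3]); return np.array([cx+f*q[0]/q[2],cy+f*q[1]/q[2]])
E
python3 - <<'E'
from h import *
s=read_state();print(s)
for n in ("side","top"):
    c=cam(n);print(n,c[0].round(3).tolist(),c[1:]);cv2.imwrite(f"pics/{n}0.png",get_image(n))
print({k:v for k,v in camera_model("wrist").items()})
E
```

```text
{'clock': 0.0, 'qpos': array([-1.24880551,  0.629365  ,  0.03845004,  1.51838448, -0.02700311,
        0.99627974, -0.01994375]), 'qd': array([ 1.99539798e-03,  5.92977419e-05, -6.09698907e-04, -1.47647825e-04,
       -1.23556273e-03, -6.86600596e-04, -2.03810888e-03]), 'tau': array([ 1.46553855e-03, -5.63408482e+01,  1.22683804e+00, -1.93445528e+01,
        1.11808564e-02,  1.03093174e-02, -1.41001843e-05]), 'eef_pos': array([245.53268869, 601.16149303, 230.37172999]), 'tool_rot': array([-3.13967456e+00,  2.86233289e-05,  2.75384951e+00]), 'force': array([-1.11117021,  0.04664966,  0.47947764]), 'torque': array([-0.00233903, -0.01793233,  0.00878812]), 'width': 85.25594582729457}
side [[0.999, 0.027, -0.019, 539.152], [0.031, -0.536, 0.844, -907.943], [0.013, -0.844, -0.537, 608.047], [0.0, 0.0, 0.0, 1.0]] (np.float64(496.88040702674465), 318.89768869216886, 244.95689007766958)
top [[0.023, -0.988, 0.153, 336.708], [-1.0, -0.021, 0.015, -69.692], [-0.011, -0.153, -0.988, 1284.403], [0.0, 0.0, 0.0, 1.0]] (np.float64(529.05649123691), 325.6084318189123, 239.0540163676662)
{'fov_y': 67.86871833313032, 'cx': 315.43284843426716, 'cy': 233.40776311548288, 'tool_from_camera': array([[ 5.64434210e-04, -9.45501878e-01, -3.25616154e-01,
         8.36258980e+01],
       [ 9.99999174e-01,  1.57647492e-04,  1.27566688e-03,
         3.27547777e-01],
       [-1.15481286e-03, -3.25616605e-01,  9.45501186e-01,
        -1.42365539e+02],
       [ 0.00000000e+00,  0.00000000e+00,  0.00000000e+00,
         1.00000000e+00]])}
```

View pics/top0.png

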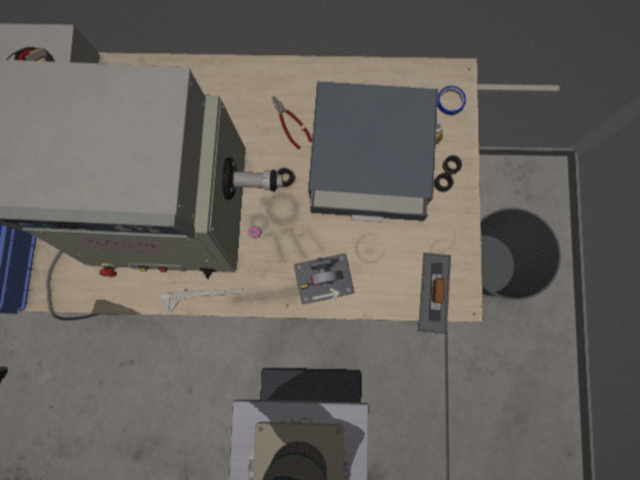

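View pics/side0.png

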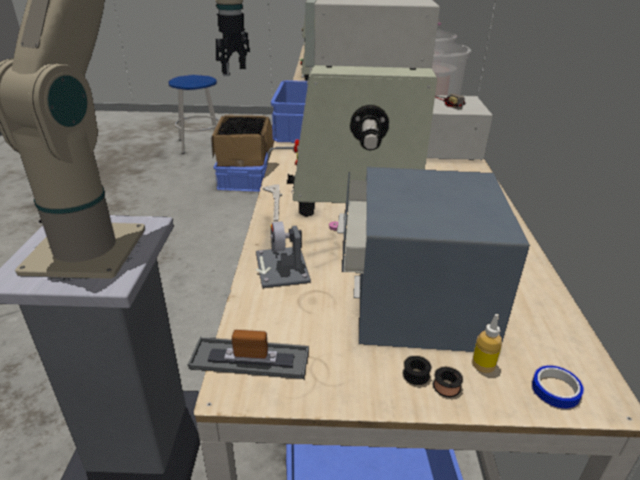

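The top view shows the tray around (435,292) with the orange handle at (438,291). The stand base is around (324,279), with its arrow pointing right and slightly up. The side view agrees. Next I'll measure by contours.

Run:
```python
from h import *
c=cam("top"); im=cv2.imread("pics/top0.png"); hsv=cv2.cvtColor(im,cv2.COLOR_BGR2HSV)
def rect(mask,box,z,name):
    m=np.zeros_like(mask); x0,y0,x1,y1=box; m[y0:y1,x0:x1]=mask[y0:y1,x0:x1]
    m=cv2.morphologyEx(m,cv2.MORPH_CLOSE,np.ones((3,3),np.uint8))
    k=max(cv2.findContours(m,cv2.RETR_EXTERNAL,cv2.CHAIN_APPROX_NONE)[0],key=cv2.contourArea)
    w=np.array([ray(c,u,v,z)[:2] for u,v in k[:,0]],np.float32)
    r=cv2.minAreaRect(w); print(name,cv2.contourArea(k),np.round(r[0],1),np.round(r[1],1),round(r[2],1))
    return m
gray=((hsv[...,1]<60)&(hsv[...,2]<135)).astype(np.uint8)*255
a=rect(gray,(410,246,460,340),10,"tray")
b=rect(gray,(285,245,362,312),10,"stand")
org=((hsv[...,0]<16)&(hsv[...,1]>140)).astype(np.uint8)*255
rect(org,(425,270,455,310),61,"handle top")
dark=((hsv[...,2]<70)).astype(np.uint8)*255
rect(dark,(425,255,447,325),10,"blade")
crop=np.hstack([cv2.resize(im[240:320,280:370],None,fx=4.4,fy=4.4,interpolation=cv2.INTER_CUBIC),cv2.resize((a|b)[240:320,280:370],None,fx=4.4,fy=4.4)])
cv2.imwrite("pics/c1.png",crop)
# side yellow/red
```

```text
tray 2774.5 [ 403.1 -313.9] [116.1 208.5] 89.9
stand 2292.5 [435.2 -31.3] [104.5 165.6] 13.1
handle top 181.5 [ 412.8 -312.7] [22.9 50.7] 89.4
blade 107.5 [ 467.5 -318.5] [28.8 32.2] 89.4Traceback (most recent call last):
  File "<stdin>", line 17, in <module>
    return _nx.concatenate(arrs, 1, dtype=dtype, casting=casting)
           ~~~~~~~~~~~~~~~^^^^^^^^^^^^^^^^^^^^^^^^^^^^^^^^^^^^^^^
ValueError: all the input arrays must have same number of dimensions, but the array at index 0 has 3 dimension(s) and the array at index 1 has 2 dimension(s)
```

Run:
```python
import cv2,numpy as np
im=cv2.imread("pics/top0.png")
a=cv2.resize(im[245:311,285:365],(800,660)[:2],interpolation=cv2.INTER_CUBIC)[:590,:]
a=cv2.resize(im[250:310,290:360],(490,420),interpolation=cv2.INTER_CUBIC)
b=cv2.resize(im[248:338,412:456],(308,630),interpolation=cv2.INTER_CUBIC)
o=np.zeros((600,800,3),np.uint8);o[:420,:490]=a;o[:600,490:790]=b[:600,:300]
cv2.imwrite("pics/c1.png",o)
```

```text
(no output)
```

View pics/c1.png

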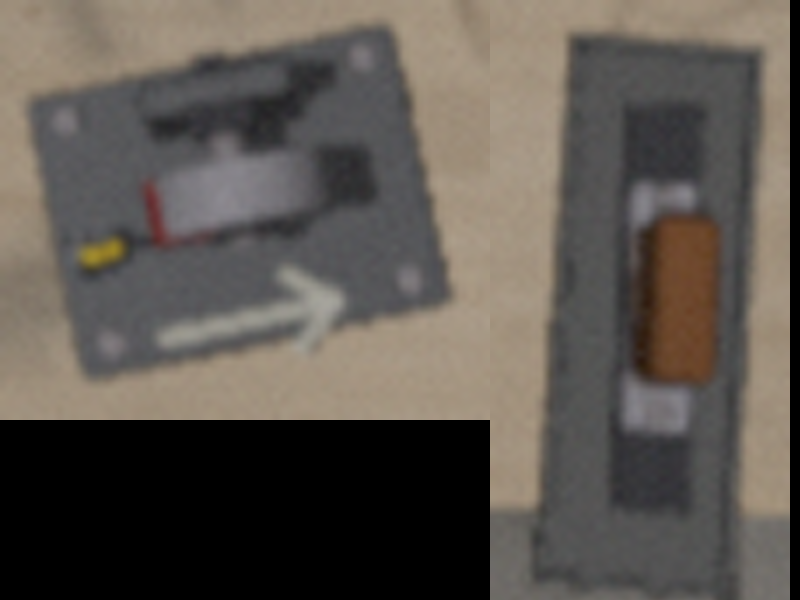

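The crop shows the stand corners at (30,100), (390,28), (450,295) and (88,378). The tray corners are (572,35), (762,48), (738,592) and (535,578), and the blade corners (625,103), (707,105), (692,512) and (612,508). The red mark is at the left of the rim, near the pointer.

Run:
```python
from h import *
c=cam("top")
def q(pts,f,z,n):
    w=np.array([ray(c,*f(p),z)[:2] for p in pts]); print(n,w.round(0).tolist(),"mean",w.mean(0).round(1),"sides",np.linalg.norm(w-np.roll(w,-1,0),axis=1).round(0))
    e=[np.degrees(np.arctan2(*(b-a)[::-1])).round(1) for a,b in zip(w,np.roll(w,-1,0))]; print(e)
fa=lambda p:(p[0]/7+290-.5,p[1]/7+250-.5); fb=lambda p:((p[0]-490)/7+412-.5,p[1]/7+248-.5)
q([(30,100),(390,28),(450,295),(88,378)],fa,10,"stand")
q([(572,35),(762,48),(738,592),(535,578)],fb,12,"tray")
q([(625,103),(707,105),(692,512),(612,508)],fb,10,"blade")
q([(650,216),(718,216),(714,382),(640,382)],fb,61,"handle")
q([(150,185),(320,148),(320,205),(165,243)],fa,100,"disctop")
# side view handle
s=cam("side");hsv=cv2.cvtColor(cv2.imread("pics/side0.png"),cv2.COLOR_BGR2HSV)
print(R.from_euler('xyz',read_state()['tool_rot']).as_matrix().round(3))
for p in ([437.,-23,0],[413,-313,61],[440,-28,105]): print(p,proj(s,p).round(1))
```

```text
stand [[471.0, 25.0], [499.0, -99.0], [408.0, -121.0], [376.0, 2.0]] mean [438.7 -48.3] sides [127.  94. 127.  98.]
[np.float64(-77.4), np.float64(-166.4), np.float64(104.1), np.float64(13.6)]
tray [[506.0, -288.0], [502.0, -353.0], [317.0, -343.0], [320.0, -274.0]] mean [ 411.3 -314.3] sides [ 65. 186.  68. 186.]
[np.float64(-92.7), np.float64(176.8), np.float64(87.4), np.float64(-4.1)]
blade [[483.0, -306.0], [482.0, -334.0], [343.0, -328.0], [344.0, -301.0]] mean [ 413.2 -317.2] sides [ 28. 139.  27. 138.]
[np.float64(-90.2), np.float64(177.3), np.float64(88.5), np.float64(-2.2)]
handle [[439.0, -305.0], [440.0, -327.0], [385.0, -325.0], [385.0, -301.0]] mean [ 412.4 -314.3] sides [22. 54. 24. 55.]
[np.float64(-88.7), np.float64(178.0), np.float64(91.3), np.float64(-3.9)]
disctop [[435.0, -21.0], [449.0, -75.0], [430.0, -76.0], [417.0, -26.0]] mean [432.8 -49.6] sides [56. 18. 51. 19.]
[np.float64(-76.4), np.float64(-178.8), np.float64(105.0), np.float64(16.0)]
[[-0.926  0.378 -0.001]
 [ 0.378  0.926 -0.002]
 [-0.    -0.002 -1.   ]]
[437.0, -23, 0] [280.7 261.5]
[413, -313, 61] [247.4 331.6]
[440, -28, 105] [280.5 220.5]
```

```bash
cat >> h.py <<'E'
def Rt(yaw): return R.from_euler('xyz',[np.pi,0,yaw]).as_matrix()
def plan(segs,start=None):
    """segs: list of (x,y,z,yaw,rows) world; prints rows per call of 5"""
    s=read_state(); p=np.array(s['eef_pos']); y=s['tool_rot'][2]
    if start: p=np.array(start[:3],float); y=start[3]
    pts=[]; a=np.r_[p,y]
    for *b,n in segs:
        b=np.array(b,float); d=b-a; d[3]=(d[3]+np.pi)%(2*np.pi)-np.pi if abs(d[3])>np.pi else d[3]
        pts+=[a+d*(i+1)/n for i in range(n)]; a=a+d
    cur=np.r_[p,y]
    for i in range(0,len(pts),5):
        Rm=Rt(cur[3]); ch=pts[i:i+5]
        print([[ (Rm.T@(q[:3]-cur[:3])/1000).round(4).tolist(), round(-(q[3]-cur[3]),3)] for q in ch]); cur=ch[-1]
def st():
    s=read_state(); print(round(s['clock'],2),s['eef_pos'].round(1),s['tool_rot'].round(3),s['force'].round(1),s['torque'].round(2),round(s['width'],1),s['qpos'].round(2))
E
python3 -c "
from h import *
plan([(330,300,260,1.9,6),(405,0,260,.95,6),(405,-250,240,0,5),(413,-313,200,-.045,3)])"
```

```text
[[[-0.032, -0.0412, -0.0049], np.float64(0.142)], [[-0.064, -0.0823, -0.0098], np.float64(0.285)], [[-0.096, -0.1235, -0.0147], np.float64(0.427)], [[-0.128, -0.1646, -0.0197], np.float64(0.569)], [[-0.16, -0.2058, -0.0246], np.float64(0.711)]]
[[[-0.0511, -0.0103, -0.0049], np.float64(0.142)], [[-0.1013, -0.0218, -0.0049], np.float64(0.301)], [[-0.1516, -0.0334, -0.0049], np.float64(0.459)], [[-0.2018, -0.045, -0.0049], np.float64(0.617)], [[-0.252, -0.0566, -0.0049], np.float64(0.776)]]
[[[-0.044, 0.0269, 0.0], np.float64(0.158)], [[-0.0879, 0.0538, 0.0], np.float64(0.317)], [[-0.1356, 0.0688, 0.004], np.float64(0.507)], [[-0.1833, 0.0837, 0.008], np.float64(0.697)], [[-0.231, 0.0987, 0.012], np.float64(0.887)]]
[[[-0.0185, 0.0464, 0.004], np.float64(0.19)], [[-0.0371, 0.0929, 0.008], np.float64(0.38)], [[-0.0424, 0.1134, 0.0213], np.float64(0.395)], [[-0.0477, 0.1338, 0.0347], np.float64(0.41)], [[-0.053, 0.1543, 0.048], np.float64(0.425)]]
```

Request:
move_arm(series=[[[-0.032,-0.041,-0.005],0.142],[[-0.064,-0.082,-0.01],0.285],[[-0.096,-0.123,-0.015],0.427],[[-0.128,-0.165,-0.02],0.569],[[-0.16,-0.206,-0.025],0.711]], claw=1)

```text
clock: 0.72
eef_pos: [316.0, 348.2, 255.8]
tool_rot: [-3.14, 0.001, 2.038]
force: [0.7, -0.2, 0.5]
width: 85.3
```

Request:
move_arm(series=[[[-0.051,-0.01,-0.005],0.142],[[-0.101,-0.022,-0.005],0.3],[[-0.152,-0.033,-0.005],0.459],[[-0.202,-0.045,-0.005],0.617],[[-0.252,-0.057,-0.005],0.776]])

```text
clock: 1.35
eef_pos: [378.7, 96.0, 261.3]
tool_rot: [-3.142, 0.002, 1.257]
force: [1.5, 0.5, -0.4]
width: 85.1
```

```bash
python3 -c "
from h import *
st();plan([(405,0,260,.95,2),(405,-250,240,0,5),(413,-313,200,-.045,3)])"
```

```text
1.35 [378.7  96.  261.3] [-3.142e+00  2.000e-03  1.257e+00] [ 1.5  0.5 -0.4] [ 0.02 -0.09 -0.  ] 85.1 [-0.76  0.24  0.55  2.15 -0.18  0.79 -0.42]
[[[-0.0416, 0.0273, 0.0006], np.float64(0.154)], [[-0.0832, 0.0547, 0.0013], np.float64(0.307)], [[-0.1307, 0.0701, 0.0053], np.float64(0.497)], [[-0.1783, 0.0855, 0.0093], np.float64(0.687)], [[-0.2259, 0.1009, 0.0133], np.float64(0.877)]]
[[[-0.0185, 0.0464, 0.004], np.float64(0.19)], [[-0.0371, 0.0929, 0.008], np.float64(0.38)], [[-0.0424, 0.1134, 0.0213], np.float64(0.395)], [[-0.0477, 0.1338, 0.0347], np.float64(0.41)], [[-0.053, 0.1543, 0.048], np.float64(0.425)]]
```

Request:
move_arm(series=[[[-0.042,0.027,0.001],0.154],[[-0.083,0.055,0.001],0.307],[[-0.131,0.07,0.005],0.49],[[-0.178,0.085,0.009],0.675],[[-0.226,0.101,0.013],0.86]])

```text
clock: 1.98
eef_pos: [404.8, -151.4, 248.5]
tool_rot: [3.141, 0.001, 0.392]
force: [0.7, -0.3, -0.8]
width: 85.4
```

Request:
move_arm(series=[[[-0.018,0.046,0.004],0.185],[[-0.037,0.093,0.008],0.37],[[-0.042,0.113,0.021],0.4],[[-0.048,0.134,0.035],0.425],[[-0.053,0.154,0.048],0.44]])

```text
clock: 2.6
eef_pos: [414.4, -314.6, 199.8]
tool_rot: [3.141, 0.001, -0.049]
force: [1.4, -0.2, 0.8]
width: 85.7
```

Run:
```python
from h import *
st();c=cam("wrist");im=get_image("wrist");cv2.imwrite("pics/w1.png",im)
hsv=cv2.cvtColor(im,cv2.COLOR_BGR2HSV)
m=((hsv[...,0]<18)&(hsv[...,1]>140)&(hsv[...,2]>60)).astype(np.uint8)
n,l,s,ce=cv2.connectedComponentsWithStats(m)
for i in np.argsort(-s[1:,4])[:3]+1: print(s[i],ce[i],ray(c,*ce[i],50).round(1))
k=max(cv2.findContours(m,0,cv2.CHAIN_APPROX_NONE)[0],key=cv2.contourArea)
w=np.array([ray(c,u,v,61)[:2] for u,v in k[:,0]],np.float32);print(cv2.minAreaRect(w))
```

```text
2.6 [ 414.4 -314.6  199.8] [ 3.141e+00  1.000e-03 -4.900e-02] [ 1.4 -0.2  0.8] [-0.02 -0.02 -0.04] 85.7 [ 0.08  0.61  0.8   1.93 -0.57  0.85 -0.44]Traceback (most recent call last):
  File "<stdin>", line 7, in <module>
ValueError: max() iterable argument is empty
```

View pics/w1.png

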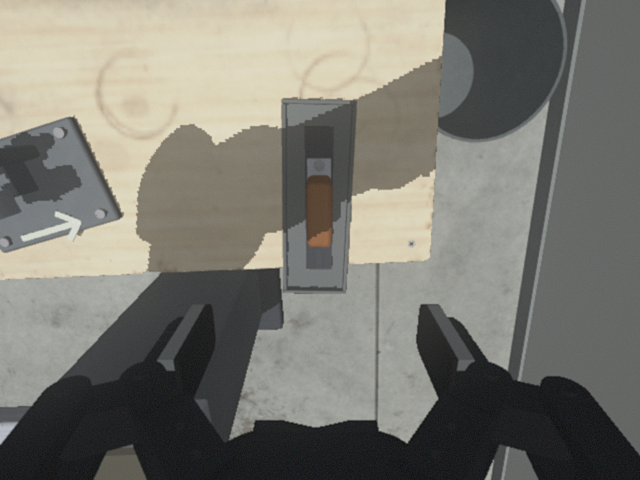

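The wrist view shows the handle at about (319,211) and the tray from (283,100) to (355,290). The gripper lines up with it.

Run:
```python
from h import *
c=cam("wrist");im=cv2.imread("pics/w1.png");hsv=cv2.cvtColor(im,cv2.COLOR_BGR2HSV)
print(hsv[225,319],hsv[190,319])
m=np.zeros((480,640),np.uint8);m[165:255,298:340]=(((hsv[...,0]<18)&(hsv[...,1]>120)))[165:255,298:340]
k=max(cv2.findContours(m,0,cv2.CHAIN_APPROX_NONE)[0],key=cv2.contourArea)
for z in (61,):
    w=np.array([ray(c,u,v,z)[:2] for u,v in k[:,0]],np.float32);print(z,cv2.minAreaRect(w),cv2.boundingRect(k))
for n,p,z in (("tray",[(283,100),(355,101),(346,291),(283,290)],12),("blade",[(306,126),(334,126),(331,269),(306,269)],10)):
    w=np.array([ray(c,*q,z)[:2] for q in p]);print(n,w.round(0).tolist(),w.mean(0))
```

```text
[11 92 94] [ 15 112  89]
61 ((397.47808837890625, -318.8890380859375), (17.597103118896484, 12.427511215209961), 87.81815338134766) (308, 231, 22, 15)
tray [[508.0, -294.0], [504.0, -356.0], [320.0, -344.0], [325.0, -279.0]] [ 414.2975802  -318.40864294]
blade [[486.0, -313.0], [484.0, -337.0], [345.0, -330.0], [346.0, -304.0]] [ 415.28334957 -320.97689835]
```

```bash
python3 -c "
from h import *
plan([(414,-318.5,70,-.062,3),(414,-318.5,18,-.062,4),(414,-318.5,18,-.062,3)])"
```

```text
[[[0.0, 0.0005, 0.0429], np.float64(0.004)], [[0.0, 0.0009, 0.0859], np.float64(0.007)], [[0.0, 0.0014, 0.1288], np.float64(0.011)], [[0.0, 0.0014, 0.1418], np.float64(0.011)], [[0.0, 0.0014, 0.1548], np.float64(0.011)]]
[[[-0.0, -0.0, 0.013], np.float64(-0.0)], [[-0.0, -0.0, 0.026], np.float64(-0.0)], [[-0.0, -0.0, 0.026], np.float64(-0.0)], [[-0.0, -0.0, 0.026], np.float64(-0.0)], [[-0.0, -0.0, 0.026], np.float64(-0.0)]]
```

Request:
move_arm(series=[[[0,0.001,0.043],0.004],[[0,0.001,0.086],0.008],[[0,0.0015,0.129],0.011],[[0,0.0015,0.142],0.011],[[0,0.0015,0.155],0.011]])

```text
clock: 3.28
eef_pos: [414.0, -319.6, 44.0]
tool_rot: [3.137, 0.001, -0.062]
force: [0.3, 0.1, 0.4]
width: 85.2
```

Request:
move_arm(series=[[[0,0,0.013],0],[[0,0,0.026],0],[[0,0,0.026],0]])

```text
clock: 3.65
eef_pos: [413.8, -319.4, 17.4]
tool_rot: [3.138, 0.002, -0.062]
force: [0.3, 0.5, -0.7]
width: 85.4
```

Request:
move_arm(series=[[[0,0,0],0],[[0,0,0],0],[[0,0,0],0],[[0,0,0],0],[[0,0,0],0]], claw=0)

```text
clock: 4.28
eef_pos: [414.0, -319.3, 17.8]
tool_rot: [3.138, 0.001, -0.062]
force: [-0.4, 1.4, 5.1]
width: 21.5
```

Run:
```python
from h import *
st();cv2.imwrite("pics/w2.png",get_image("wrist"));st()
```

```text
4.28 [ 414.  -319.3   17.8] [ 3.138e+00  1.000e-03 -6.200e-02] [-0.4  1.4  5.1] [0.27 0.03 0.08] 21.5 [ 0.29  0.86  0.49  2.03 -0.88  0.47 -0.19]
4.33 [ 414.  -319.3   17.9] [ 3.138e+00  1.000e-03 -6.200e-02] [0.1 1.3 4.6] [0.29 0.04 0.03] 21.5 [ 0.29  0.86  0.49  2.03 -0.88  0.47 -0.19]
```

View pics/w2.png

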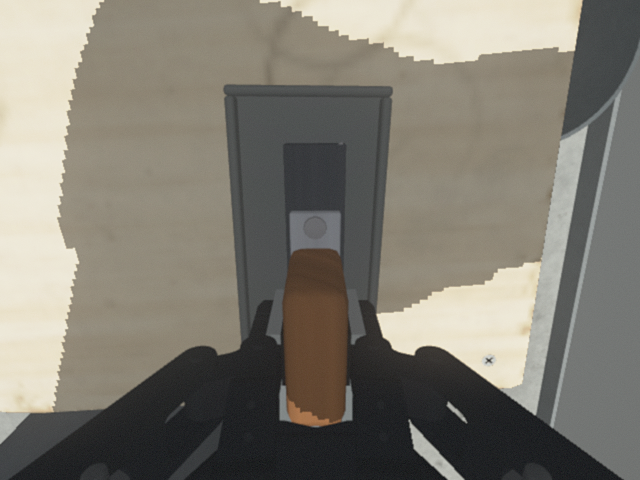

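Gripped: the opening is 21.5 mm on the 22 mm handle, and the file is still seated in the tray. Next I lift, turn, and go to a pose where the wrist camera can see the disc.

```bash
python3 -c "
from h import *
plan([(414,-319,180,-.062,5),(414,-240,185,.9,6),(455,-175,185,1.806,6),(464,-175,185,1.806,3)])"
```

```text
[[[-0.0, -0.0001, -0.0324], np.float64(0.0)], [[-0.0, -0.0001, -0.0649], np.float64(0.0)], [[-0.0, -0.0002, -0.0973], np.float64(0.0)], [[-0.0, -0.0003, -0.1297], np.float64(0.0)], [[-0.0001, -0.0003, -0.1621], np.float64(0.0)]]
[[[-0.0008, -0.0131, -0.0008], np.float64(-0.16)], [[-0.0016, -0.0263, -0.0017], np.float64(-0.321)], [[-0.0024, -0.0394, -0.0025], np.float64(-0.481)], [[-0.0033, -0.0526, -0.0033], np.float64(-0.641)], [[-0.0041, -0.0657, -0.0042], np.float64(-0.802)]]
[[[0.0089, -0.0097, -0.0008], np.float64(-0.16)], [[0.0212, -0.0131, -0.0008], np.float64(-0.311)], [[0.0336, -0.0165, -0.0008], np.float64(-0.462)], [[0.0459, -0.0199, -0.0008], np.float64(-0.613)], [[0.0583, -0.0233, -0.0008], np.float64(-0.764)]]
[[[0.0113, 0.0061, 0.0], np.float64(-0.151)], [[0.0225, 0.0122, 0.0], np.float64(-0.302)], [[0.0227, 0.0152, 0.0], np.float64(-0.302)], [[0.0229, 0.0182, 0.0], np.float64(-0.302)], [[0.0231, 0.0212, 0.0], np.float64(-0.302)]]
```

Request:
move_arm(series=[[[0,0,-0.02],0],[[0,0,-0.05],0],[[0,0,-0.09],0],[[0,0,-0.13],0],[[0,0,-0.162],0]])

```text
clock: 4.95
eef_pos: [414.1, -318.6, 180.9]
tool_rot: [3.138, 0.002, -0.062]
force: [0.4, -0.8, -2.8]
width: 21.4
```

Request:
move_arm(series=[[[-0.001,-0.013,-0.001],-0.16],[[-0.002,-0.026,-0.002],-0.321],[[-0.002,-0.039,-0.003],-0.481],[[-0.003,-0.053,-0.003],-0.641],[[-0.004,-0.066,-0.004],-0.802]])

```text
clock: 5.58
eef_pos: [413.6, -251.7, 184.2]
tool_rot: [3.141, 0.004, 0.745]
force: [0.1, -0.1, -1.6]
width: 21.3
```

Request:
move_arm(series=[[[0.009,-0.01,-0.001],-0.16],[[0.021,-0.013,-0.001],-0.311],[[0.034,-0.016,-0.001],-0.462],[[0.046,-0.02,-0.001],-0.613],[[0.058,-0.023,-0.001],-0.764]])

```text
clock: 6.2
eef_pos: [440.3, -194.9, 184.5]
tool_rot: [-3.138, 0.003, 1.514]
force: [-0.4, 0.2, -3.2]
width: 21.5
```

Request:
move_arm(series=[[[0.011,0.006,0],-0.151],[[0.022,0.012,0],-0.302],[[0.023,0.015,0],-0.302],[[0.023,0.018,0],-0.302],[[0.023,0.021,0],-0.302]])

```text
clock: 6.82
eef_pos: [462.4, -173.7, 184.2]
tool_rot: [-3.137, 0.002, 1.814]
force: [-0.8, -0.2, -2.0]
width: 21.3
```

Run:
```python
from h import *
st();cv2.imwrite("pics/w3.png",get_image("wrist"));st();cv2.imwrite("pics/top3.png",get_image("top"))
```

```text
6.83 [ 462.4 -173.7  184.2] [-3.137e+00  2.000e-03  1.814e+00] [-0.8 -0.2 -2. ] [ 0.05 -0.04  0.03] 21.3 [ 0.12  0.49  0.26  2.   -0.19  0.68  0.74]
6.88 [ 463.  -173.6  184.3] [-3.137e+00  2.000e-03  1.814e+00] [ 0.8  0.  -2.6] [-0.02 -0.07 -0.04] 21.2 [ 0.12  0.49  0.26  2.   -0.19  0.68  0.74]
```

View pics/w3.png

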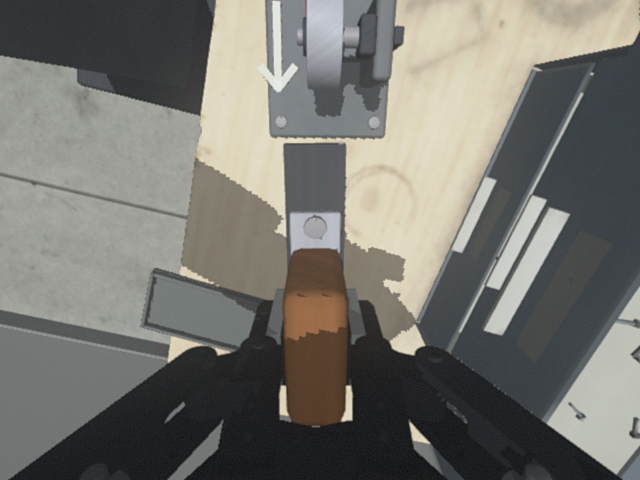

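The wrist view shows the base front corners at about (270,136) and (386,134), the disc rim at u 306–342, and the arrow pointing down the image. The blade is parallel to the stroke.

Run:
```python
from h import *
c=cam("wrist")
th=np.radians(-76.5); ex=np.array([np.cos(th),np.sin(th)]); ey=np.array([-ex[1],ex[0]])
o=np.array([434,-49.])
for n,u,v,z in (("bl",270,136,10),("br",386,134,10),("left edge top",267,5,10),("disc l",307,30,98),("disc r",341,30,98),("disc l low",309,85,75),("disc r low",341,85,75),("hub",300,37,75)):
    p=ray(c,u,v,z)[:2]; print(n,p.round(1),"stand",(p-o)@ex.round(3),(p-o)@ey)
im=cv2.imread("pics/top3.png");cv2.imwrite("pics/c3.png",cv2.resize(im[240:320,280:380],None,fx=7,fy=7,interpolation=cv2.INTER_CUBIC))
```

```text
bl [ 409.6 -121.5] stand 64.83912551863584 -40.62557543906224
br [505.6 -95.8] stand 62.22831812771374 58.72957790399006
left edge top [387.7 -26.6] stand -32.51919731212225 -39.75612535746717
disc l [427.7 -51.2] stand 0.663090363814215 -6.641053888752005
disc r [446.4 -46.5] stand 0.496872953725666 12.603639050996525
disc l low [434.8 -77.7] stand 28.038081496873424 -5.905007089442152
disc r low [455.1 -72.6] stand 27.847566766499234 14.959725210177837
hub [422.8 -52. ] stand 0.27348560889321366 -11.633285897990772
```

```bash
cat >> h.py <<'E'
th=np.radians(-76.5); EX=np.array([np.cos(th),np.sin(th)]); EY=np.array([-EX[1],EX[0]]); O=np.array([437,-48.3])
def S(s,y=0): return (O+s*EX+y*EY)
def W(s,y,z): return np.r_[S(s,y),z]
E
python3 - <<'E'
from h import *
c=cam("top"); im=cv2.imread("pics/top0.png"); 
for a in (.2,.4,.6,.8,1.,1.2):
    print(a,[(proj(c,W(-30*np.cos(a),y,75+30*np.sin(a)))).round(1).tolist() for y in (10,-10)])
sub=im[265:295,300:340].astype(int); red=sub[...,2]-np.maximum(sub[...,1],sub[...,0]); ys,xs=np.where(red>35)
print(sorted(zip((xs+300).tolist(),(ys+265).tolist(),red[ys,xs].tolist())))
x,y=S(-30); plan([(x,y,150,1.806,5)])
E
```

```text
0.2 [[309.7, 274.7], [311.5, 283.3]]
0.4 [[310.3, 274.3], [312.2, 282.9]]
0.6 [[311.5, 273.8], [313.3, 282.5]]
0.8 [[313.1, 273.3], [314.9, 282.0]]
1.0 [[315.1, 272.7], [316.9, 281.4]]
1.2 [[317.4, 272.1], [319.2, 280.8]]
[(311, 277, 47), (311, 278, 49), (311, 279, 45), (311, 280, 38), (312, 278, 36), (312, 279, 40), (312, 280, 45), (312, 281, 48), (312, 282, 51), (312, 283, 50), (312, 284, 39), (313, 283, 39), (313, 284, 36)]
[[[0.0316, 0.0011, 0.0069], np.float64(0.002)], [[0.0631, 0.0022, 0.0137], np.float64(0.004)], [[0.0947, 0.0033, 0.0206], np.float64(0.005)], [[0.1262, 0.0044, 0.0274], np.float64(0.007)], [[0.1578, 0.0055, 0.0343], np.float64(0.009)]]
```

Request:
move_arm(series=[[[0.032,0.001,0.007],0.002],[[0.063,0.002,0.014],0.004],[[0.095,0.003,0.02],0.006],[[0.126,0.004,0.027],0.008],[[0.158,0.0055,0.034],0.008]])

```text
clock: 7.55
eef_pos: [429.7, -18.4, 149.9]
tool_rot: [-3.138, 0.002, 1.806]
force: [0.8, 0.3, -2.3]
width: 21.2
```

Run:
```python
from h import *
z=[]
for i in range(8):
    s=read_state(); z.append(np.r_[s['eef_pos'],s['force']]); get_image("top")
print(np.array(z).round(2)); st()
cv2.imwrite("pics/side4.png",get_image("side"))
x,y=S(-30); plan([(x,y,128,1.806,4)])
```

```text
[[ 4.2973e+02 -1.8370e+01  1.4989e+02  8.1000e-01  2.8000e-01 -2.3300e+00]
 [ 4.2767e+02 -1.3610e+01  1.4890e+02 -2.4500e+00  4.9500e+00 -3.5100e+00]
 [ 4.2831e+02 -1.5640e+01  1.4929e+02 -1.6000e-01 -3.8000e-01 -2.2600e+00]
 [ 4.2928e+02 -1.7620e+01  1.4969e+02  8.4000e-01 -7.9000e-01 -2.7000e+00]
 [ 4.2990e+02 -1.8930e+01  1.4995e+02  2.4000e-01 -6.6000e-01 -3.0200e+00]
 [ 4.3029e+02 -1.9670e+01  1.5014e+02 -6.8000e-01  4.3000e-01 -2.2700e+00]
 [ 4.3038e+02 -2.0040e+01  1.5022e+02  2.8000e-01  4.6000e-01 -1.7500e+00]
 [ 4.3032e+02 -2.0160e+01  1.5021e+02 -3.9000e-01 -4.8000e-01 -2.3300e+00]]
7.95 [430.3 -20.1 150.2] [-3.138e+00  3.000e-03  1.805e+00] [ 0.6  0.1 -2.3] [ 0.04 -0.04 -0.  ] 21.2 [-0.2   0.48  0.25  2.19 -0.23  0.5   0.46]
[[[0.0002, 0.0, 0.0055], np.float64(-0.0)], [[0.0004, 0.0, 0.0111], np.float64(-0.001)], [[0.0007, 0.0001, 0.0166], np.float64(-0.001)], [[0.0009, 0.0001, 0.0221], np.float64(-0.001)]]
```

Request:
move_arm(series=[[[0,0,0.006],0],[[0,0,0.012],0],[[0,0,0.018],0],[[0,0,0.022],0],[[0,0,0.022],0]])

```text
clock: 8.62
eef_pos: [429.8, -20.1, 127.7]
tool_rot: [-3.137, 0.002, 1.805]
force: [0.2, -0.3, -3.0]
width: 21.4
```

Request:
move_arm(series=[[[0,0,0.001],0],[[0,0,0.002],0],[[0,0,0.0022],0]])

```text
clock: 9.0
eef_pos: [429.8, -20.1, 125.6]
tool_rot: [-3.137, 0.003, 1.805]
force: [-0.0, 1.2, -2.1]
width: 21.4
```

Request:
move_arm(series=[[[0,0,0.0004],0],[[0,0,0.0008],0]])

```text
clock: 9.25
eef_pos: [429.9, -20.1, 124.8]
tool_rot: [-3.137, 0.003, 1.805]
force: [-0.5, 0.4, -2.9]
width: 21.3
```

Request:
move_arm(series=[[[0,0,0.0004],0],[[0,0,0.0008],0]])

```text
clock: 9.5
eef_pos: [429.9, -20.1, 124.0]
tool_rot: [-3.137, 0.003, 1.805]
force: [-0.2, 0.4, -2.4]
width: 21.3
```

```bash
python3 -c "
from h import *
st()"
```

```text
9.5 [429.9 -20.1 124. ] [-3.137e+00  3.000e-03  1.805e+00] [-0.2  0.4 -2.4] [ 0.03 -0.01  0.  ] 21.3 [-0.18  0.53  0.22  2.21 -0.26  0.43  0.48]
```

Request:
move_arm(series=[[[0,0,0.0002],0]])

```text
clock: 9.62
eef_pos: [429.9, -20.1, 123.8]
tool_rot: [-3.137, 0.003, 1.805]
force: [0.5, -0.5, -2.5]
width: 21.3
```

Request:
move_arm(series=[[[0,0,0.0002],0]])

```text
clock: 9.75
eef_pos: [429.9, -20.1, 123.5]
tool_rot: [-3.137, 0.003, 1.805]
force: [0.1, 1.0, -3.3]
width: 21.8
```

Request:
move_arm(series=[[[0,0,0.0002],0]])

```text
clock: 9.88
eef_pos: [429.9, -20.1, 123.3]
tool_rot: [-3.137, 0.003, 1.805]
force: [0.4, -0.5, -3.0]
width: 21.4
```

Request:
move_arm(series=[[[0,0,0.0003],0]])

```text
clock: 10.0
eef_pos: [429.9, -20.1, 123.0]
tool_rot: [-3.137, 0.003, 1.805]
force: [-0.1, -0.9, -2.1]
width: 21.1
```

Request:
move_arm(series=[[[0,0,0.0003],0]])

```text
clock: 10.12
eef_pos: [429.9, -20.0, 122.7]
tool_rot: [-3.137, 0.003, 1.805]
force: [-1.2, 0.4, 0.3]
width: 21.2
```

Request:
move_arm(series=[[[0,0,0],0]])

```text
clock: 10.25
eef_pos: [429.9, -20.1, 122.8]
tool_rot: [-3.137, 0.002, 1.805]
force: [-0.3, 0.3, -1.1]
width: 21.4
```

Request:
move_arm(series=[[[0,0,0.0001],0]])

```text
clock: 10.38
eef_pos: [429.9, -20.0, 122.8]
tool_rot: [-3.137, 0.002, 1.805]
force: [-0.6, 0.1, -0.7]
width: 21.5
```

```bash
python3 -c "
from h import *
for i in range(4):
  s=read_state();print(s['eef_pos'].round(2),s['force'].round(1),s['torque'].round(2));get_image('top')"
```

```text
[429.94 -20.04 122.76] [-0.6  0.1 -0.7] [-0.01  0.08 -0.03]
[429.91 -20.04 122.75] [-0.6  0.7 -1.1] [-0.04  0.05  0.01]
[429.96 -20.04 122.76] [-0.4  0.5 -0.3] [-0.03  0.15  0.01]
[429.92 -20.05 122.77] [-0.6 -0.2  0. ] [-0.01  0.07  0.01]
```

Request:
move_arm(series=[[[0,0,0.0002],0],[[0,0,0.0002],0]])

```text
clock: 10.82
eef_pos: [430.0, -20.0, 122.7]
tool_rot: [-3.138, 0.002, 1.805]
force: [0.1, 1.1, 3.4]
width: 21.4
```

```bash
python3 -c "
from h import *
for i in range(2):
  s=read_state();print(s['eef_pos'].round(2),s['force'].round(1),s['torque'].round(2));get_image('top')"
```

```text
[429.95 -20.01 122.68] [0.1 1.1 3.4] [-0.04  0.2  -0.03]
[429.95 -20.04 122.66] [-0.6 -0.2  2.6] [-0.02  0.17 -0.02]
```

Contact is at TCP z ≈ 122.76, so the rim is about 4 mm above nominal. A command about 0.2 mm below the measured pose gives about 10 N. First careful stroke:

Request:
move_arm(series=[[[0,0,0.0002],0],[[-0.002,0,0.0002],0],[[-0.005,0,0.0002],0],[[-0.008,0,0.0002],0],[[-0.01,0,0.0002],0]])

```text
clock: 11.55
eef_pos: [432.2, -29.3, 122.7]
tool_rot: [-3.137, 0.002, 1.805]
force: [-1.8, 2.1, 5.3]
width: 21.3
```

Request:
move_arm(series=[[[-0.003,0,0.00022],0],[[-0.007,0,0.00023],0],[[-0.011,0,0.00023],0],[[-0.015,0,0.00024],0],[[-0.018,0,0.00024],0]])

```text
clock: 12.18
eef_pos: [436.2, -46.2, 122.7]
tool_rot: [-3.137, 0.001, 1.806]
force: [-2.2, 2.1, 7.3]
width: 21.4
```

```bash
python3 -c "
from h import *
for i in range(3):
  s=read_state();print(s['eef_pos'].round(2),s['force'].round(1),s['torque'].round(2),s['tool_rot'].round(4));im=get_image('side')
cv2.imwrite('pics/side5.png',im)"
```

```text
[436.19 -46.19 122.71] [-2.2  2.1  7.3] [ 0.5   0.35 -0.02] [-3.1373e+00  5.0000e-04  1.8059e+00]
[436.23 -46.63 122.7 ] [-1.5  1.9  5.8] [0.46 0.37 0.02] [-3.1373e+00  9.0000e-04  1.8054e+00]
[436.28 -46.61 122.69] [-1.4  1.   7.2] [ 0.17  0.33 -0.01] [-3.1374e+00  1.0000e-03  1.8053e+00]
```

Request:
move_arm(series=[[[-0.003,0,0.00022],0],[[-0.007,0,0.00022],0],[[-0.011,0,0.00023],0],[[-0.015,0,0.00023],0],[[-0.018,0,0.00023],0]])

```text
clock: 12.95
eef_pos: [440.3, -63.5, 122.6]
tool_rot: [-3.137, -0.0, 1.806]
force: [-0.8, 2.7, 5.6]
width: 21.4
```

Request:
move_arm(series=[[[-0.003,0,0.00022],0],[[-0.007,0,0.00022],0],[[-0.01,0,0.00022],0],[[-0.012,0,0.00022],0],[[-0.012,0,0.0002],0]])

```text
clock: 13.58
eef_pos: [443.0, -74.7, 122.6]
tool_rot: [-3.137, -0.001, 1.806]
force: [-1.4, 1.2, 4.6]
width: 21.4
```

```bash
python3 -c "
from h import *
for i in range(2):
  s=read_state();print(s['eef_pos'].round(2),s['force'].round(1),s['torque'].round(2),s['tool_rot'].round(4));im=get_image('top')"
```

```text
[442.97 -74.72 122.6 ] [-1.4  1.2  4.6] [ 0.46  0.26 -0.02] [-3.1371e+00 -9.0000e-04  1.8062e+00]
[442.93 -74.72 122.56] [-0.6  1.2  4.7] [0.51 0.36 0.06] [-3.1370e+00 -8.0000e-04  1.8062e+00]
```

Stroke 1 done, about 56 mm. I lift off, back off along +x, and look at the red mark on the far side to calibrate the angle.

Request:
move_arm(series=[[[0,0,-0.004],0],[[0,0,-0.015],0],[[-0.02,0,-0.035],0],[[-0.06,0,-0.05],0],[[-0.09,0,-0.062],0]])

```text
clock: 14.3
eef_pos: [464.8, -164.0, 185.9]
tool_rot: [-3.138, 0.001, 1.806]
force: [0.7, 0.2, -2.4]
width: 21.5
```

Request:
move_arm(series=[[[-0.008,0,0],0],[[-0.01,0,0],0],[[-0.01,0,0],0],[[-0.01,0,0],0]])

```text
clock: 14.8
eef_pos: [466.8, -172.4, 185.4]
tool_rot: [-3.137, -0.0, 1.807]
force: [-0.4, 0.2, -2.9]
width: 21.5
```

Run:
```python
from h import *
st();c=cam("wrist");im=get_image("wrist");cv2.imwrite("pics/w6.png",im)
a=im.astype(int); red=a[...,2]-np.maximum(a[...,1],a[...,0]); red[150:]=0; red[:,:280]=0;red[:,380:]=0
ys,xs=np.where(red>35); print(len(ys)); 
for v in np.unique(ys): print(v,xs[ys==v].min(),xs[ys==v].max())
for t in np.arange(1.9,2.9,.1): print(round(t,1),[proj(c,W(-30*np.cos(t),y,79+30*np.sin(t))).round(0).tolist() for y in (-10,10)])
cv2.imwrite("pics/c6.png",cv2.resize(im[:150,230:430],None,fx=4,fy=4,interpolation=cv2.INTER_CUBIC))
```

```text
14.8 [ 466.8 -172.4  185.4] [-3.137 -0.     1.807] [-0.4  0.2 -2.9] [ 0.02 -0.05 -0.01] 21.5 [ 0.12  0.49  0.25  1.99 -0.18  0.69  0.72]
450
51 296 296
52 296 296
53 296 296
54 296 296
55 296 296
56 296 296
57 296 296
58 296 297
59 296 297
60 296 297
61 295 297
62 295 297
63 296 298
64 296 332
65 296 332
66 296 331
67 296 331
68 296 331
69 296 331
70 296 331
71 296 331
72 296 331
73 296 331
74 297 331
75 299 330
1.9 [[297.0, 46.0], [333.0, 46.0]]
2.0 [[297.0, 52.0], [333.0, 52.0]]
2.1 [[297.0, 58.0], [333.0, 58.0]]
2.2 [[298.0, 63.0], [333.0, 63.0]]
2.3 [[298.0, 68.0], [332.0, 68.0]]
2.4 [[298.0, 72.0], [332.0, 72.0]]
2.5 [[298.0, 76.0], [332.0, 76.0]]
2.6 [[299.0, 80.0], [332.0, 80.0]]
2.7 [[299.0, 83.0], [332.0, 83.0]]
2.8 [[299.0, 85.0], [331.0, 85.0]]
```

View pics/c6.png

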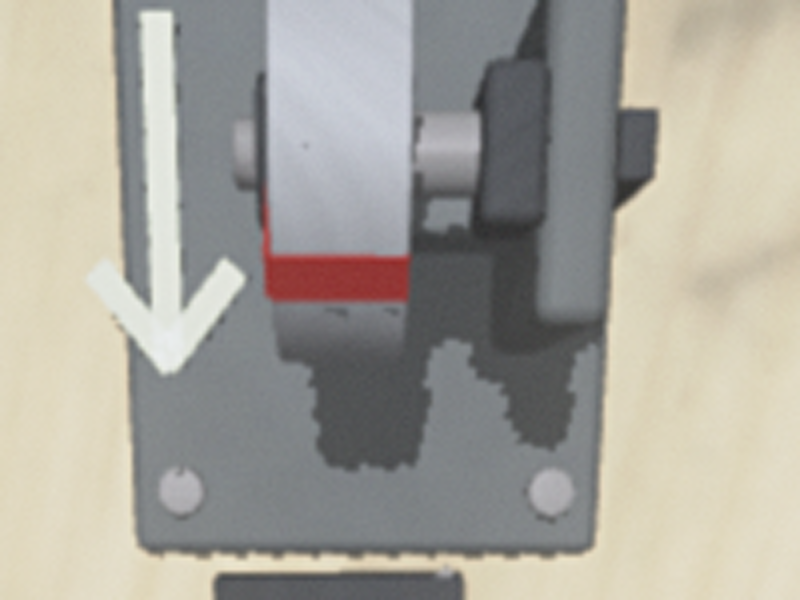

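```bash
python3 -c "
from h import *
x,y=S(-29.6); plan([(x,y,140,1.806,5)]); print(S(-29.6),S(29.6))"
```

```text
[[[0.0315, 0.0, 0.0091], np.float64(0.0)], [[0.063, 0.0, 0.0182], np.float64(0.0)], [[0.0945, 0.0001, 0.0273], np.float64(0.001)], [[0.126, 0.0001, 0.0364], np.float64(0.001)], [[0.1574, 0.0001, 0.0455], np.float64(0.001)]]
[430.09001723 -19.51785036] [443.90998277 -77.08214964]
```

Request:
move_arm(series=[[[0.035,0,0.004],0],[[0.075,0,0.015],0],[[0.115,0,0.028],0],[[0.142,0,0.038],0],[[0.154,0,0.0455],0]])

```text
clock: 15.48
eef_pos: [430.0, -21.0, 139.6]
tool_rot: [-3.137, -0.001, 1.81]
force: [0.3, -0.9, -2.7]
width: 21.2
```

Request:
move_arm(series=[[[0.002,0,0.003],0],[[0.002,0,0.007],0],[[0.002,0,0.01],0],[[0.002,0,0.01],0]])

```text
clock: 15.98
eef_pos: [429.6, -19.9, 129.5]
tool_rot: [-3.137, -0.001, 1.809]
force: [-0.4, 0.2, -1.8]
width: 21.4
```

```bash
python3 -c "
from h import *
get_image('top');st();x,y=S(-29.6); plan([(x,y,123.8,1.806,4)])"
```

```text
16.02 [429.6 -19.7 129.6] [-3.137e+00 -1.000e-03  1.809e+00] [-0.1  1.  -2.1] [ 0.02 -0.08  0.04] 21.4 [-0.17  0.51  0.21  2.21 -0.24  0.45  0.47]
[[[0.0, 0.0001, 0.0015], np.float64(0.001)], [[0.0, 0.0003, 0.0029], np.float64(0.002)], [[0.0001, 0.0004, 0.0044], np.float64(0.002)], [[0.0001, 0.0005, 0.0058], np.float64(0.003)]]
```

Request:
move_arm(series=[[[0,0,0.0015],0],[[0,0,0.003],0.003],[[0,0,0.0045],0.003],[[0,0,0.0057],0.003],[[0,0,0.006],0.003]])

```text
clock: 16.65
eef_pos: [429.6, -19.7, 123.5]
tool_rot: [-3.137, -0.001, 1.806]
force: [0.8, -0.2, -2.4]
width: 21.2
```

Request:
move_arm(series=[[[0,0,0.0002],0]])

```text
clock: 16.77
eef_pos: [429.6, -19.7, 123.3]
tool_rot: [-3.137, -0.001, 1.806]
force: [-0.5, -0.9, -2.4]
width: 21.2
```

Request:
move_arm(series=[[[0,0,0.0002],0]])

```text
clock: 16.9
eef_pos: [429.6, -19.7, 123.1]
tool_rot: [-3.137, -0.001, 1.806]
force: [-0.8, -0.4, -1.6]
width: 21.4
```

Request:
move_arm(series=[[[0,0,0.0002],0]])

```text
clock: 17.02
eef_pos: [429.6, -19.6, 122.9]
tool_rot: [-3.137, -0.001, 1.806]
force: [0.7, 0.9, -1.8]
width: 21.3
```

Request:
move_arm(series=[[[0,0,0.0002],0]])

```text
clock: 17.15
eef_pos: [429.6, -19.6, 122.8]
tool_rot: [-3.137, -0.001, 1.806]
force: [-1.3, 0.5, 0.6]
width: 21.1
```

Request:
move_arm(series=[[[0,0,0.0001],0]])

```text
clock: 17.27
eef_pos: [429.6, -19.6, 122.8]
tool_rot: [-3.137, -0.001, 1.806]
force: [-1.3, 0.6, 0.2]
width: 21.2
```

Request:
move_arm(series=[[[0,0,0.0002],0],[[0,0,0.00022],0]])

```text
clock: 17.52
eef_pos: [429.6, -19.6, 122.8]
tool_rot: [-3.137, -0.001, 1.806]
force: [-0.4, 0.8, 3.0]
width: 21.6
```

Request:
move_arm(series=[[[-0.002,0,0.0002],0],[[-0.004,0,0.0002],0],[[-0.007,0,0.00022],0],[[-0.01,0,0.00022],0],[[-0.012,0,0.00022],0]])

```text
clock: 18.15
eef_pos: [432.3, -30.9, 122.8]
tool_rot: [-3.137, -0.002, 1.806]
force: [-1.5, 2.3, 5.3]
width: 21.7
```

Request:
move_arm(series=[[[-0.003,0,0.00022],0],[[-0.007,0,0.00022],0],[[-0.011,0,0.00023],0],[[-0.015,0,0.00023],0],[[-0.018,0,0.00023],0]])

```text
clock: 18.77
eef_pos: [436.4, -48.1, 122.7]
tool_rot: [-3.137, -0.002, 1.807]
force: [-2.0, 1.9, 5.4]
width: 21.2
```

```bash
python3 -c "
from h import *
st();get_image('top');st()"
```

```text
18.77 [436.4 -48.1 122.7] [-3.137e+00 -2.000e-03  1.807e+00] [-2.   1.9  5.4] [0.51 0.28 0.03] 21.2 [-0.09  0.53  0.19  2.19 -0.23  0.44  0.53]
18.82 [436.5 -48.5 122.7] [-3.137e+00 -2.000e-03  1.806e+00] [-1.8  1.8  5. ] [ 0.41  0.31 -0.  ] 21.1 [-0.09  0.53  0.2   2.19 -0.23  0.44  0.53]
```

Request:
move_arm(series=[[[-0.003,0,0.00024],0],[[-0.007,0,0.00025],0],[[-0.011,0,0.00025],0],[[-0.015,0,0.00026],0],[[-0.018,0,0.00026],0]])

```text
clock: 19.45
eef_pos: [440.6, -65.6, 122.6]
tool_rot: [-3.137, -0.003, 1.807]
force: [-0.9, 2.9, 4.8]
width: 21.3
```

Request:
move_arm(series=[[[-0.003,0,0.00024],0],[[-0.007,0,0.00025],0],[[-0.01,0,0.00025],0],[[-0.012,0,0.00025],0],[[-0.012,0,0.00025],0]])

```text
clock: 20.08
eef_pos: [443.3, -77.1, 122.5]
tool_rot: [-3.137, -0.004, 1.807]
force: [-1.2, 0.9, 4.7]
width: 21.4
```

Request:
move_arm(series=[[[0,0,-0.004],0],[[0,0,-0.011],0],[[0.01,0,-0.015],0],[[0.025,0,-0.015],0],[[0.04,0,-0.015],0]])

```text
clock: 20.7
eef_pos: [433.5, -36.7, 137.6]
tool_rot: [-3.137, -0.004, 1.808]
force: [0.3, 0.6, -2.1]
width: 21.2
```

```bash
python3 -c "
from h import *
st();x,y=S(-29.6); plan([(x,y,130,1.806,5)])"
```

```text
20.7 [433.5 -36.7 137.6] [-3.137 -0.004  1.808] [ 0.3  0.6 -2.1] [-0.03 -0.02 -0.  ] 21.2 [-0.13  0.5   0.21  2.19 -0.22  0.48  0.5 ]
[[[0.0035, 0.0002, 0.0015], np.float64(0.0)], [[0.007, 0.0003, 0.003], np.float64(0.001)], [[0.0105, 0.0005, 0.0045], np.float64(0.001)], [[0.014, 0.0006, 0.0061], np.float64(0.001)], [[0.0175, 0.0008, 0.0076], np.float64(0.002)]]
```

Request:
move_arm(series=[[[0.006,0,0.0015],0],[[0.012,0,0.003],0],[[0.0165,0.001,0.005],0],[[0.0175,0.001,0.007],0.002],[[0.0175,0.001,0.0076],0.002]])

```text
clock: 21.32
eef_pos: [430.3, -19.7, 129.8]
tool_rot: [-3.136, -0.004, 1.805]
force: [-0.2, -0.3, -3.2]
width: 21.4
```

Request:
move_arm(series=[[[0,0,0.002],0],[[0,0,0.004],0],[[0,0,0.0056],0],[[0,0,0.006],0],[[0,0,0.006],0]])

```text
clock: 21.95
eef_pos: [430.2, -19.6, 123.8]
tool_rot: [-3.136, -0.004, 1.805]
force: [-0.8, 0.1, -2.4]
width: 21.3
```

```bash
python3 -c "
from h import *
st()"
```

```text
21.95 [430.2 -19.6 123.8] [-3.136 -0.004  1.805] [-0.8  0.1 -2.4] [0.   0.   0.01] 21.3 [-0.16  0.53  0.2   2.21 -0.24  0.43  0.47]
```

Request:
move_arm(series=[[[0,0,0.0002],0],[[0,0,0.0004],0]])

```text
clock: 22.2
eef_pos: [430.3, -19.7, 123.4]
tool_rot: [-3.136, -0.004, 1.805]
force: [0.1, -0.5, -3.3]
width: 21.6
```

Request:
move_arm(series=[[[0,0,0.0002],0]])

```text
clock: 22.32
eef_pos: [430.3, -19.6, 123.3]
tool_rot: [-3.137, -0.004, 1.805]
force: [-0.8, -0.3, -2.7]
width: 21.6
```

Request:
move_arm(series=[[[0,0,0.0002],0]])

```text
clock: 22.45
eef_pos: [430.3, -19.6, 123.1]
tool_rot: [-3.137, -0.004, 1.806]
force: [-0.2, -0.1, -3.5]
width: 21.5
```

Request:
move_arm(series=[[[0,0,0.0002],0]])

```text
clock: 22.58
eef_pos: [430.3, -19.6, 122.9]
tool_rot: [-3.137, -0.004, 1.805]
force: [-0.4, 0.5, 0.1]
width: 21.4
```

Request:
move_arm(series=[[[0,0,0.0001],0]])

```text
clock: 22.7
eef_pos: [430.3, -19.6, 122.9]
tool_rot: [-3.137, -0.004, 1.805]
force: [-0.8, 0.4, -0.5]
width: 21.2
```

Request:
move_arm(series=[[[0,0,0.0002],0],[[0,0,0.00024],0]])

```text
clock: 22.95
eef_pos: [430.3, -19.5, 122.9]
tool_rot: [-3.137, -0.004, 1.805]
force: [-1.0, -0.7, 3.5]
width: 21.0
```

Request:
move_arm(series=[[[-0.002,0,0.00022],0],[[-0.004,0,0.00022],0],[[-0.007,0,0.00024],0],[[-0.01,0,0.00024],0],[[-0.012,0,0.00024],0]])

```text
clock: 23.58
eef_pos: [433.0, -30.8, 122.8]
tool_rot: [-3.137, -0.005, 1.806]
force: [-1.7, 2.0, 5.9]
width: 21.2
```

Request:
move_arm(series=[[[-0.003,0,0.00024],0],[[-0.007,0,0.00024],0],[[-0.011,0,0.00025],0],[[-0.015,0,0.00025],0],[[-0.018,0,0.00025],0]])

```text
clock: 24.2
eef_pos: [437.1, -47.9, 122.7]
tool_rot: [-3.137, -0.006, 1.806]
force: [-1.6, 1.4, 5.7]
width: 21.1
```

Request:
move_arm(series=[[[-0.003,0,0.00025],0],[[-0.007,0,0.00026],0],[[-0.01,0,0.00026],0],[[-0.012,0,0.00027],0],[[-0.012,0,0.00027],0]])

```text
clock: 24.82
eef_pos: [439.8, -59.4, 122.6]
tool_rot: [-3.137, -0.006, 1.806]
force: [-1.8, 0.6, 4.4]
width: 21.3
```

```bash
python3 -c "
from h import *
st()
im=get_image('top');a=im.astype(int);r=a[...,2]-np.maximum(a[...,1],a[...,0]);r=r[255:300,295:345];ys,xs=np.where(r>30);print(list(zip(xs+295,ys+255)))
im=get_image('side');cv2.imwrite('pics/side7.png',cv2.resize(im[200:300,210:340],None,fx=6,fy=6,interpolation=cv2.INTER_CUBIC));st()"
```

```text
24.82 [439.8 -59.4 122.6] [-3.137 -0.006  1.806] [-1.8  0.6  4.4] [0.38 0.36 0.1 ] 21.3 [-0.06  0.54  0.19  2.18 -0.23  0.45  0.55]
[]
24.93 [439.8 -59.4 122.6] [-3.137 -0.006  1.806] [-1.2  1.2  4.7] [ 0.32  0.35 -0.01] 21.4 [-0.06  0.54  0.19  2.18 -0.23  0.45  0.55]
```

Request:
move_arm(series=[[[-0.003,0,0.00028],0],[[-0.006,0,0.00028],0],[[-0.009,0,0.00028],0],[[-0.011,0,0.00028],0],[[-0.011,0,0.00028],0]])

```text
clock: 25.55
eef_pos: [442.3, -69.8, 122.5]
tool_rot: [-3.137, -0.007, 1.807]
force: [-1.4, 1.2, 5.0]
width: 21.2
```

Request:
move_arm(series=[[[-0.003,0,0.00027],0],[[-0.005,0,0.00028],0],[[-0.0075,0,0.00028],0],[[-0.0075,0,0.00028],0]])

```text
clock: 26.05
eef_pos: [443.9, -76.9, 122.4]
tool_rot: [-3.137, -0.008, 1.807]
force: [-0.4, 1.8, 4.7]
width: 21.1
```

```bash
python3 -c "
from h import *
st()"
```

```text
26.05 [443.9 -76.9 122.4] [-3.137 -0.008  1.807] [-0.4  1.8  4.7] [0.49 0.28 0.02] 21.1 [-0.01  0.55  0.18  2.16 -0.22  0.46  0.58]
```

Request:
move_arm(series=[[[0,0,-0.004],0],[[0,0,-0.015],0],[[-0.01,0,-0.03],0],[[-0.025,0,-0.045],0],[[-0.04,0,-0.058],0]])

```text
clock: 26.68
eef_pos: [453.9, -116.7, 181.2]
tool_rot: [-3.137, -0.007, 1.807]
force: [0.7, -0.6, -2.2]
width: 21.1
```

Request:
move_arm(series=[[[-0.004,0,0],0],[[-0.005,0,0],0],[[-0.005,0,0],0],[[-0.005,0,0],0]])

```text
clock: 27.18
eef_pos: [454.7, -120.9, 180.7]
tool_rot: [-3.136, -0.008, 1.808]
force: [-0.5, -0.2, -1.9]
width: 21.4
```

Run:
```python
from h import *
st();c=cam("wrist");im=get_image("wrist");cv2.imwrite("pics/w8.png",im)
for t in np.arange(-.3,.9,.1): print(round(t,1),[proj(c,W(-30*np.cos(t),y,79+30*np.sin(t))).round(0).tolist() for y in (-10,10)])
print("pointer",proj(c,W(-32,0,75)))
cv2.imwrite("pics/c8.png",cv2.resize(im[:150,230:430],None,fx=4,fy=4,interpolation=cv2.INTER_CUBIC))
```

```text
27.18 [ 454.7 -120.9  180.7] [-3.136 -0.008  1.808] [-0.5 -0.2 -1.9] [-0.01 -0.02  0.05] 21.4 [ 0.04  0.47  0.23  2.06 -0.17  0.65  0.62]
-0.3 [[300.0, 81.0], [330.0, 81.0]]
-0.2 [[300.0, 79.0], [331.0, 79.0]]
-0.1 [[299.0, 78.0], [331.0, 78.0]]
0.0 [[299.0, 78.0], [331.0, 78.0]]
0.1 [[299.0, 77.0], [331.0, 77.0]]
0.2 [[299.0, 78.0], [331.0, 78.0]]
0.3 [[299.0, 79.0], [331.0, 79.0]]
0.4 [[298.0, 80.0], [332.0, 80.0]]
0.5 [[298.0, 82.0], [332.0, 82.0]]
0.6 [[298.0, 84.0], [332.0, 84.0]]
0.7 [[298.0, 87.0], [332.0, 87.0]]
0.8 [[298.0, 91.0], [332.0, 91.0]]
pointer [315.10721821  74.78256749]
```

View pics/c8.png

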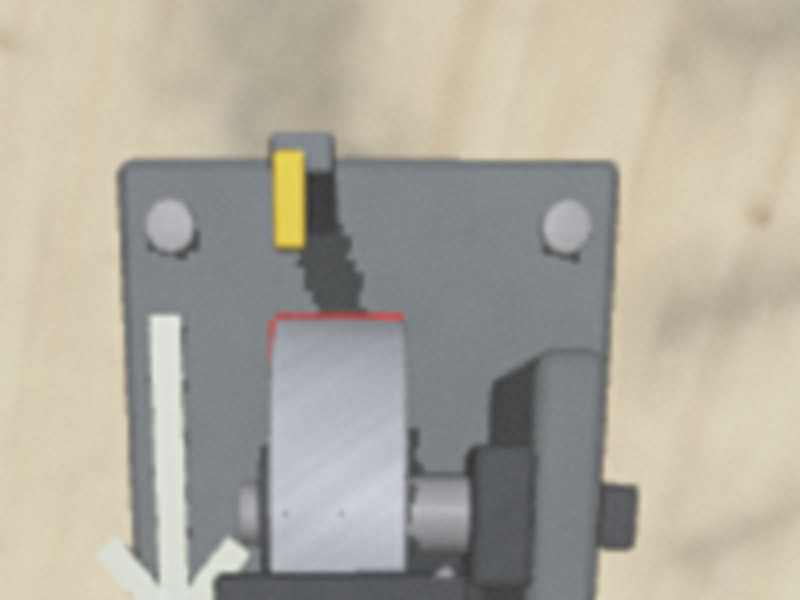

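Run:
```python
from h import *
im=cv2.imread("pics/w8.png").astype(int); c=cam("wrist")
red=im[...,2]-np.maximum(im[...,1],im[...,0])
for v in range(74,86): print(v,red[v,303:328:4],im[v,303:328:4,2])
w=cv2.imread("pics/w6.png").astype(int);r=w[...,2]-np.maximum(w[...,1],w[...,0]);print([(v,r[v,315]) for v in range(60,80)])
for t in np.arange(0.0,.5,.05): print(round(t,2),[round(proj(c,W(-30*np.cos(t),0,h+30*np.sin(t)))[1],2) for h in (79,)])
```

```text
74 [-7 -9 -4 -4 -7 -9 -8] [130 122  82  82  93 128 126]
75 [-11 -10  -5  -5  -7  -9  -8] [127 122  77  78  93 127 127]
76 [-11 -10  -6  -6  -9 -10 -10] [127 127  80  78  88 126 122]
77 [ 8  9 18 18 17  7  8] [140 140  99 102 100 137 137]
78 [64 66 71 70 68 68 72] [166 166 144 147 142 166 172]
79 [67 70 68 67 70 76 96] [167 166 163 162 160 169 187]
80 [ 3  4  7  4  5  7 15] [146 140 142 141 138 138 146]
81 [-11 -12 -11 -10 -12 -13 -14] [142 141 140 138 132 133 131]
82 [ -8  -9 -10  -9  -8  -9  -9] [147 146 143 139 140 140 137]
83 [-7 -8 -8 -7 -8 -8 -8] [152 151 150 145 145 145 144]
84 [ -8  -9  -8  -8 -10  -9 -11] [155 156 150 151 150 149 148]
85 [-11 -10  -9  -9 -10  -9 -10] [159 158 153 154 152 155 155]
[(60, np.int64(-10)), (61, np.int64(-11)), (62, np.int64(-5)), (63, np.int64(31)), (64, np.int64(91)), (65, np.int64(100)), (66, np.int64(91)), (67, np.int64(92)), (68, np.int64(93)), (69, np.int64(92)), (70, np.int64(91)), (71, np.int64(92)), (72, np.int64(91)), (73, np.int64(94)), (74, np.int64(82)), (75, np.int64(36)), (76, np.int64(-1)), (77, np.int64(-7)), (78, np.int64(-7)), (79, np.int64(-4))]
0.0 [np.float64(77.33)]
0.05 [np.float64(77.16)]
0.1 [np.float64(77.13)]
0.15 [np.float64(77.22)]
0.2 [np.float64(77.45)]
0.25 [np.float64(77.81)]
0.3 [np.float64(78.31)]
0.35 [np.float64(78.95)]
0.4 [np.float64(79.72)]
0.45 [np.float64(80.63)]
```

The mark sits at the pointer edge of the rim. Dead reckoning gives about 6.28 rad, and the thin red band suggests it is up to 0.2 past; both are inside ±0.3. Now I return the file.

```bash
python3 -c "
from h import *
plan([(452,-170,182,1.55,3),(414,-240,182,.9,6),(414,-319.3,170,-.062,6)])"
```

```text
[[[-0.0156, -0.0047, -0.0004], np.float64(0.086)], [[-0.0313, -0.0095, -0.0008], np.float64(0.172)], [[-0.0469, -0.0142, -0.0012], np.float64(0.257)], [[-0.0568, -0.0231, -0.0012], np.float64(0.366)], [[-0.0667, -0.032, -0.0012], np.float64(0.474)]]
[[[-0.0128, -0.0034, -0.0], np.float64(0.108)], [[-0.0257, -0.0068, -0.0], np.float64(0.217)], [[-0.0385, -0.0102, -0.0], np.float64(0.325)], [[-0.0513, -0.0136, -0.0], np.float64(0.433)], [[-0.0642, -0.0105, 0.002], np.float64(0.594)]]
[[[-0.0089, 0.0098, 0.002], np.float64(0.16)], [[-0.0178, 0.0195, 0.004], np.float64(0.321)], [[-0.0267, 0.0293, 0.006], np.float64(0.481)], [[-0.0356, 0.0391, 0.008], np.float64(0.641)], [[-0.0445, 0.0488, 0.01], np.float64(0.802)]]
```

Request:
move_arm(series=[[[-0.016,-0.005,0],0.086],[[-0.031,-0.009,-0.001],0.172],[[-0.047,-0.014,-0.001],0.257],[[-0.057,-0.023,-0.001],0.366],[[-0.067,-0.032,-0.001],0.474]])

```text
clock: 27.85
eef_pos: [439.0, -195.4, 181.4]
tool_rot: [-3.134, -0.004, 1.326]
force: [-0.2, -0.4, -1.8]
width: 21.5
```

Request:
move_arm(series=[[[-0.013,-0.003,0],0.108],[[-0.026,-0.007,0],0.217],[[-0.038,-0.01,0],0.325],[[-0.051,-0.014,0],0.433],[[-0.064,-0.011,0.002],0.594]])

```text
clock: 28.48
eef_pos: [412.0, -256.3, 179.5]
tool_rot: [-3.133, 0.001, 0.722]
force: [-0.5, 0.2, -2.7]
width: 21.2
```

Request:
move_arm(series=[[[-0.009,0.01,0.002],0.16],[[-0.018,0.02,0.004],0.321],[[-0.027,0.029,0.006],0.481],[[-0.036,0.039,0.008],0.641],[[-0.044,0.049,0.01],0.802]])

```text
clock: 29.1
eef_pos: [410.9, -323.6, 169.2]
tool_rot: [-3.137, 0.007, -0.088]
force: [0.1, 0.2, -2.6]
width: 21.0
```

```bash
python3 -c "
from h import *
get_image('top');st();plan([(414,-319.3,60,-.062,4),(414,-319.3,30,-.062,2),(414,-319.3,21,-.062,2),(414,-319.3,21,-.062,2)])"
```

```text
29.15 [ 410.8 -325.7  169.1] [-3.14   0.007 -0.094] [ 1.  -2.8 -2.2] [-0.19 -0.1   0.02] 21.1 [ 0.14  0.65  0.75  1.94 -0.61  0.8  -0.43]
[[[0.0006, -0.0017, 0.0273], np.float64(-0.008)], [[0.0013, -0.0033, 0.0545], np.float64(-0.016)], [[0.0019, -0.005, 0.0818], np.float64(-0.024)], [[0.0025, -0.0066, 0.1091], np.float64(-0.032)], [[0.0025, -0.0066, 0.1241], np.float64(-0.032)]]
[[[-0.0, -0.0, 0.015], np.float64(-0.0)], [[-0.0, -0.0, 0.0195], np.float64(-0.0)], [[-0.0, -0.0, 0.024], np.float64(-0.0)], [[-0.0, -0.0, 0.024], np.float64(-0.0)], [[-0.0, -0.0, 0.024], np.float64(-0.0)]]
```

Request:
move_arm(series=[[[0.001,-0.003,0.02],-0.01],[[0.002,-0.006,0.05],-0.02],[[0.0025,-0.0066,0.08],-0.032],[[0.0025,-0.0066,0.1],-0.032],[[0.0025,-0.0066,0.11],-0.032]])

```text
clock: 29.78
eef_pos: [412.7, -319.3, 58.1]
tool_rot: [-3.139, 0.008, -0.062]
force: [0.1, -0.6, -2.2]
width: 21.3
```

```bash
python3 -c "
from h import *
get_image('top');get_image('top');st();plan([(414,-319.3,30,-.062,3),(414,-319.3,20.5,-.062,5),(414,-319.3,20.5,-.062,2)])"
```

```text
29.88 [ 412.8 -319.2   58.5] [-3.139  0.008 -0.062] [ 0.  -0.1 -2. ] [ 0.01 -0.05 -0.01] 21.2 [ 0.25  0.8   0.56  2.01 -0.78  0.56 -0.27]
[[[0.0004, 0.0, 0.0095], np.float64(-0.0)], [[0.0008, 0.0, 0.019], np.float64(-0.0)], [[0.0013, 0.0, 0.0285], np.float64(-0.0)], [[0.0013, 0.0, 0.0304], np.float64(-0.0)], [[0.0013, 0.0, 0.0323], np.float64(-0.0)]]
[[[-0.0, -0.0, 0.0019], np.float64(-0.0)], [[-0.0, -0.0, 0.0038], np.float64(-0.0)], [[-0.0, -0.0, 0.0057], np.float64(-0.0)], [[-0.0, -0.0, 0.0057], np.float64(-0.0)], [[-0.0, -0.0, 0.0057], np.float64(-0.0)]]
```

Request:
move_arm(series=[[[0.0005,0,0.01],0],[[0.001,0,0.019],0],[[0.001,0,0.028],0],[[0.001,0,0.032],0],[[0.001,0,0.034],0]])

```text
clock: 30.5
eef_pos: [413.4, -319.2, 24.2]
tool_rot: [-3.139, 0.008, -0.062]
force: [0.0, 0.7, -3.4]
width: 21.5
```

Request:
move_arm(series=[[[0,0,0.002],0],[[0,0,0.004],0],[[0,0,0.0055],0],[[0,0,0.0055],0]])

```text
clock: 31.0
eef_pos: [413.3, -319.1, 18.7]
tool_rot: [-3.139, 0.008, -0.062]
force: [0.3, 0.9, -2.2]
width: 21.2
```

```bash
python3 -c "
from h import *
st();cv2.imwrite('pics/w9.png',get_image('wrist'))"
```

```text
31.0 [ 413.3 -319.1   18.7] [-3.139  0.008 -0.062] [ 0.3  0.9 -2.2] [ 0.    0.01 -0.04] 21.2 [ 0.3   0.86  0.48  2.02 -0.85  0.48 -0.22]
```

View pics/w9.png

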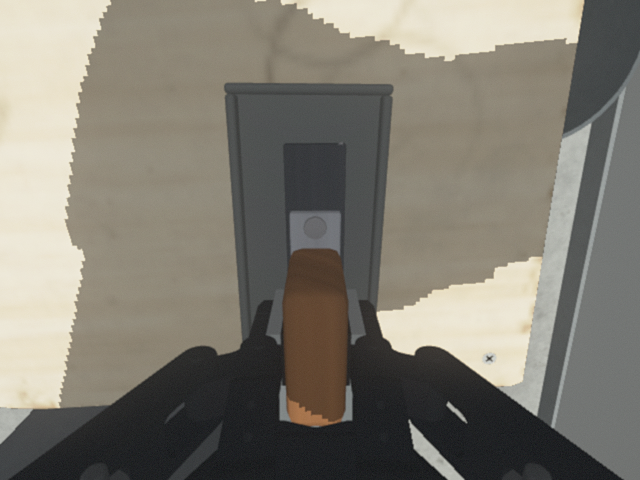

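The view matches the one at pick-up: the file is centred in the tray, hovering less than 1 mm above the floor. I release, then retreat straight up.

Request:
move_arm(series=[[[0,0,0.0005],0],[[0,0,0.0005],0],[[0,0,0.0005],0],[[0,0,0.0005],0],[[0,0,0.0005],0]], claw=1)

```text
clock: 31.68
eef_pos: [413.4, -319.2, 18.3]
tool_rot: [-3.139, 0.008, -0.062]
force: [-0.5, -0.2, 0.7]
width: 85.3
```

Request:
move_arm(series=[[[0,0,0],0],[[0,0,-0.015],0],[[0,0,-0.05],0],[[0,0,-0.09],0],[[0,0,-0.13],0]])

```text
clock: 32.3
eef_pos: [414.2, -319.6, 150.4]
tool_rot: [-3.14, 0.008, -0.063]
force: [0.1, -1.0, -0.3]
width: 85.4
```

Request:
move_arm(series=[[[0,0,-0.03],0],[[0,0,-0.05],0],[[0,0,-0.05],0],[[0,0,-0.05],0]])

```text
clock: 32.8
eef_pos: [414.3, -319.1, 200.1]
tool_rot: [-3.139, 0.008, -0.063]
force: [-0.3, 0.3, -0.5]
width: 85.5
```

```bash
python3 -c "
from h import *
st();w=get_image('wrist');t=get_image('top')
cv2.imwrite('pics/f.png',np.hstack([cv2.resize(w,(448,336)),cv2.resize(t[250:340,286:380],(351,336),interpolation=cv2.INTER_CUBIC)]))"
```

```text
32.8 [ 414.3 -319.1  200.1] [-3.139  0.008 -0.063] [-0.3  0.3 -0.5] [-0.01 -0.05 -0.02] 85.5 [ 0.1   0.61  0.79  1.91 -0.56  0.86 -0.46]
```

View pics/f.png

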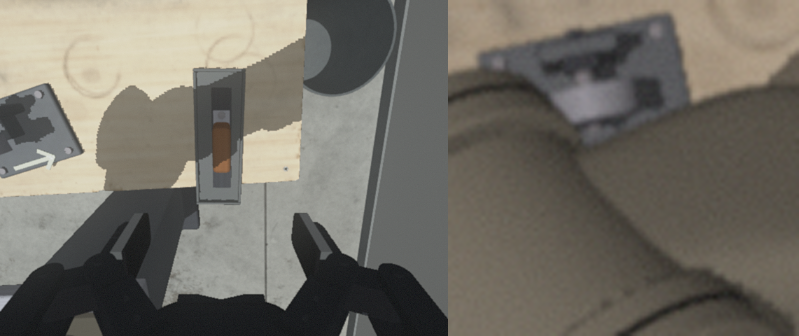

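```bash
python3 -c "
from h import *
print(finish_job());st()"
```

```text
the job is handed in; nothing more can be done
None
the job is handed in; nothing more can be done
```

I filed the disc round with three forward strokes, put the file back in its tray and handed the job in at about 33 s of the 72 s allowed. No verdict is reported.

- **Strokes:** The rim, found by touch, was about 4 mm above nominal. The strokes were about 56, 59 and 59 mm with the file lifted between them. Contact force at the points I read was about 5.5 to 10 N, a little under the 10 N target for most of the way. Force was only read at the end of each move, so peaks in between were not seen.
- **Disc angle:** The mark measured 2.34 rad after the first stroke; adding the distance pushed since then gives about 6.28 rad. The last wrist picture shows the red mark at the pointer-side edge of the rim. Its visible thickness suggests it may be 0.1 to 0.25 rad past the pointer, which disagrees slightly with the distance reckoning. Both values are inside the ±0.3 rad limit.
- **File:** The last pictures show it centred in its tray, in the same place as at the start. I did not measure its tilt or height; it was released less than 1 mm above the tray floor.
- **Robot:** The gripper is open and about 180 mm above where it let go, touching nothing. I kept clear of the caliper, pulley and bobbin but did not re-measure their positions.

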